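# Take the display unit off its keyhole hanger and dock it

## Task

The green-topped display unit hangs by two keyhole slots on the studs of its stand. Slide it straight up until the stud heads are at the wide ends of the slots, draw it forward off the studs, then set it down gently, upright, in the charging dock with its back to the dock's tall backrest, and let go. Leave the orange-topped unit, the beaker, the flask and the bottle where they are.

Things in the scene. Friction and masses are not known exactly. Their poses are not given: they have to be found in the camera images.
- unit_green_mid (a point): Centre of the green-topped display unit: a loose upright box 40 mm thick (x), 120 wide (y), 140 tall (z), about 0.35 kg, white with its top 50 mm all green. Grip the green part across the 40 mm thickness from above. x points out of the screen face, z up; bottom 70 mm below this point. It hangs on the two studs of its stand, leaning forward by up to 2 degrees.
- unit_green: The green-topped unit; origin at the centre of its underside, axes as for its centre. In its back (x = -20 mm), at y = +-30 mm, two keyhole slots: 10 mm wide above, where the studs now sit, 72 mm up; below, an opening 24 mm wide and 26 mm tall centred 50 mm up. So raise it 22 mm (18 to 26 will do) from where it hangs, then draw it off along its x.
- unit_green_screen (a point): Middle of the screen face of the green-topped unit, 20 mm from its centre along the unit's x.
- hanger_green: Fixed stand of the green-topped unit. Origin on the bench under the front of its panel; x points forward out of the panel. Panel 110 mm wide, 8 thick, top at z = 122 mm, 58 mm below the hanging unit's top, so nothing is behind the green part. Studs at y = +-30, z = 112 mm: 7 mm shafts, 17 mm heads, 10 mm long in all. Foot 12 mm high, x -95 to 25, 130 wide. The unit hangs with its centre at x = 21, z = 110 mm.
- dock: Fixed charging dock, an open tray. Origin on the bench under its middle. Black floor 8 mm above the bench, inside 56 mm (x) by 140 mm (y). Blue backrest on its -x side, up to 48 mm above the bench; grey lips 22 mm above the bench on the other three sides. The docked unit stands on the floor with its x along the dock's x, its back to the blue backrest (it need not touch it).
- unit_orange_mid (a point): Centre of the orange-topped unit, same size and make, loose, hanging on a like stand of its own; leave it hanging.
- beaker_mid (a point): Centre of a small glass beaker, 60 mm across, 70 mm tall, loose, between the two stands.
- flask_mid (a point): Centre of a glass conical flask, 84 mm across its foot, 135 mm tall, loose, to the right of the dock.
- bottle_mid (a point): Centre of a white bottle with a red cap, 64 mm across, 150 mm tall, loose, to the left of the dock.
Mind the look-alikes: they are no part of the job. Leave any pink look-alike of the unit_green alone.

How it is judged:
By the outcome, as a careful person would: the job done as asked, in the order asked, and still so for the second after the job is handed in, with the robot touching nothing.
It also fails if it takes over 40 s, if anything falls off the work surface, if the arm or the gripper's body presses on something with over 40 N, if the wrist force passes 120 N, or if a joint passes its speed limit or range.

## Robot

A 6-joint arm with a two-finger parallel gripper is mounted at the origin on the work surface. World frame = base frame: x ahead of the robot, y to its left, z up, the work surface at z = 0. Lengths are in m, angles in rad, forces in N, time in s.
With the tool pointing down it reaches from about 0.25 to 0.775 m from the base axis. Payload 8.9 kg.
Tool frame: the origin (TCP) lies at the very end of the fingers, on their centre line; the grasp point (between the pads) lies grip_point_offset behind it (grip_point_offset is the distance from the TCP to the grasp point, in m); z points along the fingers, y is the direction in which the jaws open and shut (so a half turn about z gives the same grasp; the last joint's range is limited). The gripper opens to 85 mm and grips with 20 to 120 N. Pads are 22 mm wide; open, the fingers measure 114 mm over their backs; the gripper's body (76 mm by 85 mm) begins 54 mm behind the grasp point. The pads swing forward as they close: fully open they stand 13 mm farther back than shut.
Start: joints at [1.061, 0.291, -0.153, 1.127, 0, 1.431], TCP at [0.19, 0.489, 0.231] pointing down, gripper open.
Joint ranges: [-2.52, 2.52], [-0.91, 1.74], [-1.3, 1.37], [-1.96, 2.02], [-1.52, 1.47], [-3.14, 3.14]. Speed limits (rad/s): [2.22, 2.22, 2.79, 3.14, 3.14, 3.14].

## Interface

Orientations are given as a 3x3 rotation matrix whose columns are the frame's x, y, z axes.
In Python, from station import * gives the robot as it stands.
- The arm moves only by the tool servo_tool, never from a script. Its argument "motion" is a list of rows, each a list of 2 entries, a list of its own where there are three numbers: the shift along the tool's x, y, z in m, then the turn, a rotation vector about the tool's x, y, z in degrees. In form: [[[tx, ty, tz], [wx, wy, wz]], ...]. A call has 1 to 10 rows; each row shifts and turns the commanded pose from where the row before left it, along the tool's axes as they then stand; what a row does not reach is not made up. A row lasts 1/12 s, in which the tool goes at most 41.7 mm and 7.16 degrees, less where a joint would pass 70% of its speed; a pose out of reach is approached as far as the arm can. A call is refused whole if a number of a shift passes 0.0417 or a number of a turn 7.16, either way. A call with a gripper value outside its range is refused whole. "hand" is the finger opening in m, from 0 to 0.0854, set as the call begins (left out, the last holds). The fingers move at their own pace and stop on an object; "newtons" is the grip in N (left out, the last holds). Time passes only in rows, so rows that do not move let the fingers close. It gives the time, the measured TCP pose, the force and the opening at its end, in the units of the state.
- sense(): the state, without advancing time (a new reading comes with each control period).
- grab_frame(name): name is "scene" or "top"; returns a dict with "img" (384x512x3 uint8, blue, green, red), "depth" (384x512 float32, m along the optical axis (not along the pixel's ray), 0 where there is no reading), "K" (3x3 intrinsics, pixels), "R" (3x3) and "t" (3): a world point X has camera coordinates R X + t. Camera axes: x right, y down, z forward; pixel columns grow to the right and rows downward; lengths in m; the calibration is good to about 2 mm. A picture is of the moment at which its call begins.
- job_done(): hands the job in, once; it reports no verdict.
The state is a dict: "clock": time; "joint_positions": joint angles; "qd": joint speeds; "joint_efforts": joint torques, N m; "ee_pos": TCP position; "eef_rot": TCP orientation; "wrist_force": force on the tool from outside, world axes, zero at the start; "torque": the same for the moment, N m; "opening": finger opening in m.
Only numpy, scipy, OpenCV 4.12 (cv2) and the standard library are available. Lean on these libraries where they do the work, as an engineer would, in place of code of your own. Each camera call takes 0.05 s, during which the arm holds its last target.

## Working session

There is one attempt and no reset: what is moved stays moved. The work goes in short steps, Python scripts to look and compute and a tool call to move; the robot and the scene stay as the last step left them, time stands still between calls to the robot, and variables do not carry over. Pictures are saved under pics/ and viewed, and the job is handed in when it is done.

Besides the shell and the picture viewer there is one more tool, called after "Call:" as name(argument=value, ...), one argument or row to a line, values as JSON. servo_tool: Moves the arm, as the interface text tells. Its arguments: {"type":"object","properties":{"motion":{"type":"array","items":{"type":"array"}},"hand":{"type":"number"},"newtons":{"type":"number"}},"required":["motion"]}

```bash
ls; mkdir -p pics
python3 - <<'E'
from station import *
import cv2, numpy as np
s=sense(); print({k:np.round(v,3).tolist() for k,v in s.items() if k!='qd'})
try: print(grip_point_offset)
except Exception as e: print(e)
for n in("scene","top"):
    f=grab_frame(n); cv2.imwrite(f"pics/{n}0.png",f["img"]); np.savez(f"pics/{n}0.npz",**f)
    print(n,f["K"].tolist(),np.round(f["R"],3).tolist(),f["t"], (f["depth"]>0).mean(), -f["R"].T@f["t"])
E
```

```text
pics
{'clock': 0.0, 'joint_positions': [1.061, 0.291, -0.154, 1.127, 0.0, 1.432], 'joint_efforts': [-0.0, -53.714, 33.137, 0.016, -0.0, 0.0], 'ee_pos': [0.19, 0.489, 0.231], 'eef_rot': [[-0.932, 0.362, -0.001], [0.362, 0.932, -0.001], [0.0, -0.001, -1.0]], 'wrist_force': [0.048, -0.454, 0.508], 'torque': [-0.036, -0.046, -0.02], 'opening': 0.085}
0.0187
scene [[373.15048426387546, 0.0, 244.7659316224513], [0.0, 373.15048426387546, 187.10057646248646], [0.0, 0.0, 1.0]] [[-0.803, 0.596, -0.025], [0.34, 0.422, -0.84], [-0.49, -0.683, -0.542]] [ 0.38600493 -0.07658993  1.37710278] 0.9962107340494791 [1.01052233 0.74291786 0.69151684]
top [[355.0203290597821, 0.0, 258.0287740069044], [0.0, 355.0203290597821, 186.35229954842865], [0.0, 0.0, 1.0]] [[-0.015, -0.999, -0.032], [-0.992, 0.019, -0.128], [0.128, 0.03, -0.991]] [0.0164177  0.4678637  1.01180406] 0.9960581461588541 [ 0.33426747 -0.02223833  1.06333633]
```

View pics/scene0.png

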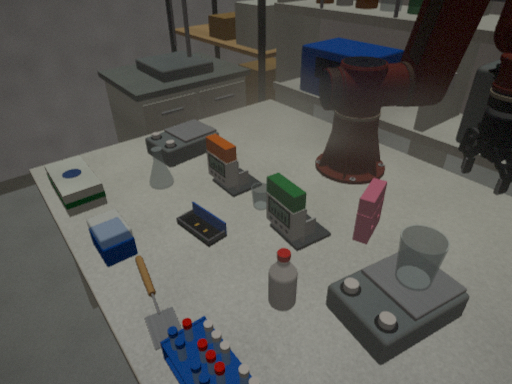

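View pics/top0.png

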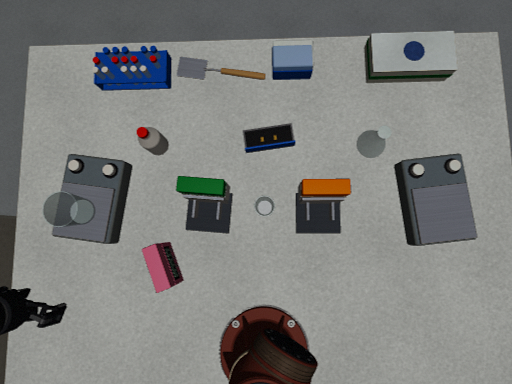

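```bash
cat > h.py <<'E'
import numpy as np, cv2
def load(p): return dict(np.load(p))
def ray(f,uv):
    d=np.linalg.inv(f["K"])@np.array([uv[0],uv[1],1.]); R=f["R"]; return -R.T@f["t"], R.T@d
def onz(f,uv,z):
    o,d=ray(f,uv); return o+d*(z-o[2])/d[2]
def proj(f,X):
    c=f["R"]@np.asarray(X)+f["t"]; p=f["K"]@c; return p[:2]/p[2]
def tri(f,u,g,v):
    o1,d1=ray(f,u);o2,d2=ray(g,v);d1/=np.linalg.norm(d1);d2/=np.linalg.norm(d2)
    A=np.stack([d1,-d2],1);s=np.linalg.lstsq(A,o2-o1,rcond=None)[0]
    a,b=o1+d1*s[0],o2+d2*s[1];return (a+b)/2,np.linalg.norm(a-b)
def cloud(f,m):
    v,u=np.nonzero(m&(f["depth"]>0));z=f["depth"][v,u]
    K=f["K"];c=np.stack([(u-K[0,2])/K[0,0]*z,(v-K[1,2])/K[1,1]*z,z],1)
    return (c-f["t"])@f["R"],u,v
def hsv(f): return cv2.cvtColor(f["img"],cv2.COLOR_BGR2HSV)
E
python3 - <<'E'
from h import *
S=load("pics/scene0.npz");T=load("pics/top0.npz")
a=cv2.resize(S["img"][165:255,165:345],None,fx=4,fy=4,interpolation=cv2.INTER_CUBIC)
b=cv2.resize(T["img"][115:240,165:310],None,fx=5,fy=5,interpolation=cv2.INTER_CUBIC)[:, :720]
cv2.imwrite("pics/cs.png",a);cv2.imwrite("pics/ct.png",b[:600])
for n,f in(("S",S),("T",T)):
    h=hsv(f); m=(h[...,0]>50)&(h[...,0]<75)&(h[...,1]>120)&(h[...,2]>40)
    k,l,st,_=cv2.connectedComponentsWithStats(m.astype(np.uint8))
    i=1+np.argmax(st[1:,4]); m=l==i; print(n,st[1:][st[1:,4]>30].tolist())
    X,u,v=cloud(f,m); print("pct",np.round(np.percentile(X,[2,25,50,75,98],axis=0),4).tolist())
    # V levels
    V=h[...,2][m]; print("V",np.percentile(V,[5,25,50,75,95]))
    t=X[:,2]>np.percentile(X[:,2],98)-0.012
    top=X[t]; r=cv2.minAreaRect((top[:,:2]*1000).astype(np.float32)); print("toprect mm",r, "z",np.median(top[:,2]),len(top))
E
```

```text
S [[268, 173, 37, 24, 319]]
pct [[0.4398, 0.0985, 0.1774], [0.4507, 0.1275, 0.1788], [0.4593, 0.157, 0.1794], [0.4675, 0.1834, 0.1798], [0.4778, 0.2065, 0.1814]]
V [85.9 90.  92.  93.  94. ]
toprect mm ((458.8794860839844, 151.9281005859375), (114.73882293701172, 35.94093704223633), 85.10606384277344) z 0.1793518646095178 319
T [[176, 176, 48, 19, 717]]
pct [[0.4338, 0.0948, 0.1767], [0.4453, 0.1205, 0.1791], [0.4551, 0.1507, 0.1802], [0.4648, 0.1807, 0.1812], [0.476, 0.2069, 0.1832]]
V [70. 90. 92. 94. 97.]
toprect mm ((455.1592712402344, 150.84555053710938), (118.8302001953125, 38.984371185302734), 84.41254425048828) z 0.1802032399541416 713
```

View pics/cs.png

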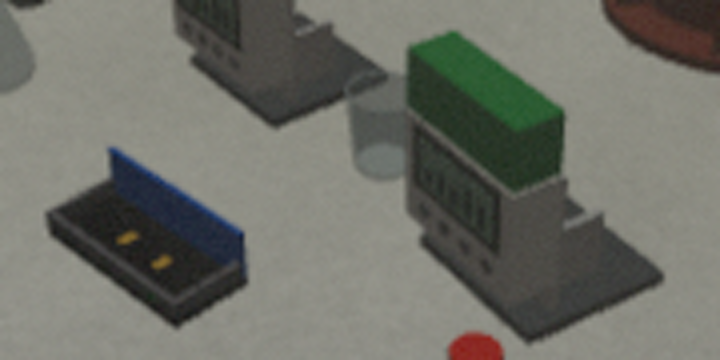

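View pics/ct.png

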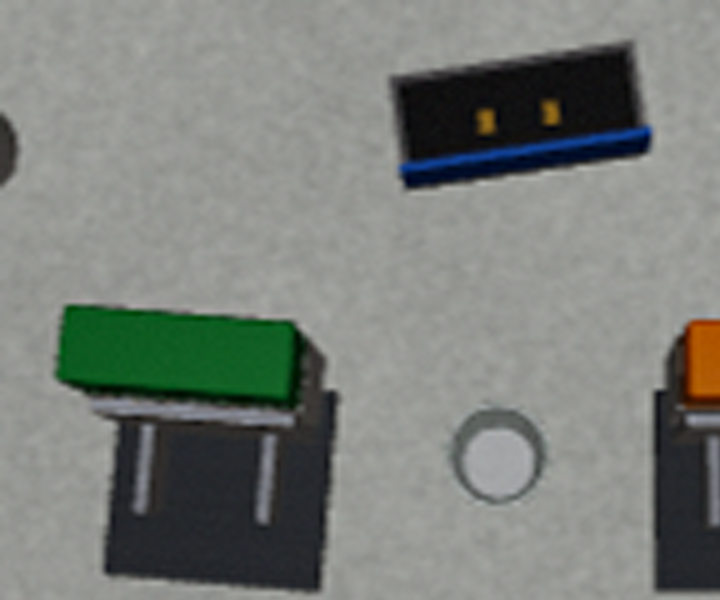

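Run:
```python
from h import *
S=load("pics/scene0.npz");T=load("pics/top0.npz")
def blob(m,seed=None):
    k,l,st,_=cv2.connectedComponentsWithStats(m.astype(np.uint8),connectivity=4)
    i=1+np.argmax(st[1:,4]) ; return (l==i)
def quad(m,f=8):
    M=cv2.resize(m.astype(np.float32),None,fx=f,fy=f,interpolation=cv2.INTER_LINEAR)
    c=max(cv2.findContours((M>.5).astype(np.uint8),cv2.RETR_EXTERNAL,cv2.CHAIN_APPROX_NONE)[0],key=cv2.contourArea)
    hull=cv2.convexHull(c)
    q=cv2.approxPolyN(hull,4,ensure_convex=True)[0].astype(float) if hasattr(cv2,"approxPolyN") else None
    return (q+.5)/f-.5
def lab(n,f,m):
    im=f["img"].copy(); im[m]=(255,0,255); return im
h=hsv(T); gT=(h[...,0]>50)&(h[...,0]<75)&(h[...,1]>120)
print(np.round(h[184:204,200,2]).tolist(), h[170:204,200,1].tolist(), h[187,215:232,2].tolist())
mt=blob(gT&(h[...,2]>80))
h=hsv(S); g=(h[...,0]>45)&(h[...,0]<80)&(h[...,1]>90)
print(h[172:215,288,2].tolist(),h[172:215,288,1].tolist())
ms=blob(g&(h[...,2]>79))
for f,m,n in((T,mt,"t"),(S,ms,"s")):
    q=quad(m); print(n,np.round(q,2).tolist())
    w=np.array([onz(f,p,0.18)for p in q])[:,:2]; print(np.round(w*1e3,1).tolist(), "mean",w.mean(0)*1e3, np.linalg.norm(np.diff(np.vstack([w,w[:1]]),axis=0),axis=1)*1e3)
    np.save(f"pics/q{n}.npy",q)
```

```text
[91, 92, 93, 93, 94, 93, 95, 95, 79, 19, 29, 74, 153, 134, 102, 45, 46, 44, 45, 44] [7, 7, 7, 8, 3, 10, 5, 22, 255, 222, 223, 222, 216, 204, 219, 222, 217, 222, 220, 217, 215, 215, 229, 255, 141, 10, 25, 19, 10, 34, 22, 12, 45, 46] [96, 96, 97, 96, 96, 96, 98, 88, 55, 26, 54, 71, 58, 56, 64, 124, 163]
[140, 137, 141, 142, 144, 144, 141, 126, 98, 93, 91, 92, 94, 90, 90, 91, 90, 92, 92, 93, 86, 75, 57, 52, 51, 52, 55, 56, 52, 54, 54, 52, 53, 46, 52, 53, 57, 82, 91, 68, 51, 45, 46] [22, 20, 18, 22, 21, 19, 20, 32, 109, 123, 132, 133, 119, 125, 122, 132, 136, 127, 136, 134, 133, 105, 72, 59, 75, 83, 93, 77, 64, 71, 76, 69, 77, 72, 74, 63, 54, 34, 28, 19, 25, 40, 33]
t [[222.44, 178.69], [222.44, 194.19], [175.44, 190.69], [177.06, 175.44]]
[[469.9, 93.7], [430.5, 93.8], [441.6, 212.8], [480.5, 209.3]] mean [455.63728897 152.37864962] [ 39.35682384 119.58138462  39.07618656 116.06611226]
s [[306.44, 192.56], [293.94, 197.44], [266.19, 176.69], [277.69, 172.06]]
[[444.7, 213.0], [482.9, 209.4], [473.7, 92.8], [434.6, 93.7]] mean [458.97044931 152.24648262] [ 38.44369384 116.97521839  39.17563768 119.70462518]
```

Run:
```python
from h import *
S=load("pics/scene0.npz");T=load("pics/top0.npz")
qt=np.load("pics/qt.npy");qs=np.load("pics/qs.npy")
for i,j in((0,2),(1,3),(2,0),(3,1)):
    p,e=tri(T,qt[i],S,qs[j]);print(np.round(p*1e3,1),round(e*1e3,1))
def grid(im,x0,x1,y0,y1,f):
    a=cv2.resize(im[y0:y1,x0:x1],None,fx=f,fy=f,interpolation=cv2.INTER_CUBIC)
    a=cv2.convertScaleAbs(a,alpha=1.8)
    for u in range(x0,x1,5):
        cv2.line(a,((u-x0)*f+f//2,0),((u-x0)*f+f//2,6 if u%10 else 14),(0,255,255),1)
        if u%10==0: cv2.putText(a,str(u),((u-x0)*f,26),0,.4,(0,255,255),1)
    for v in range(y0,y1,5):
        cv2.line(a,(0,(v-y0)*f+f//2),(6 if v%10 else 14,(v-y0)*f+f//2),(0,255,255),1)
        if v%10==0: cv2.putText(a,str(v),(16,(v-y0)*f+f//2+4),0,.4,(0,255,255),1)
    return a
cv2.imwrite("pics/dt.png",grid(T["img"],238,302,118,158,12))
cv2.imwrite("pics/ds.png",grid(S["img"],172,232,198,246,12))
```

```text
[471.4  92.7 179. ] 3.5
[431.8  92.9 178.6] 3.0
[442.5 212.4 178.8] 2.1
[481.3 208.9 179. ] 1.7
```

View pics/dt.png

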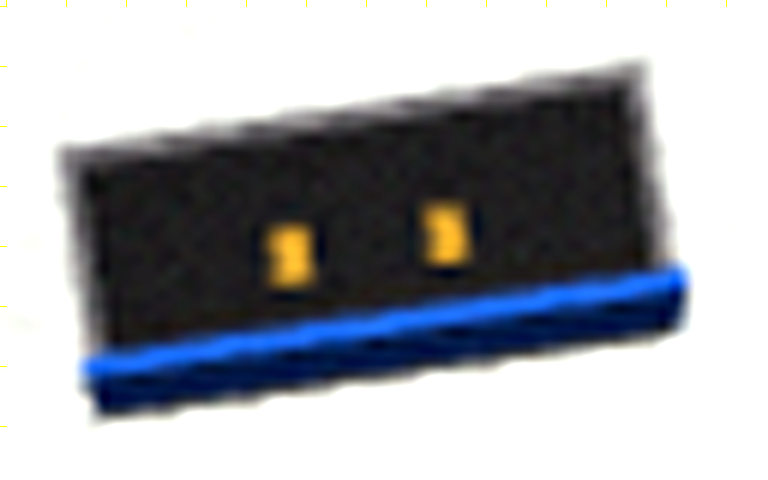

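View pics/ds.png

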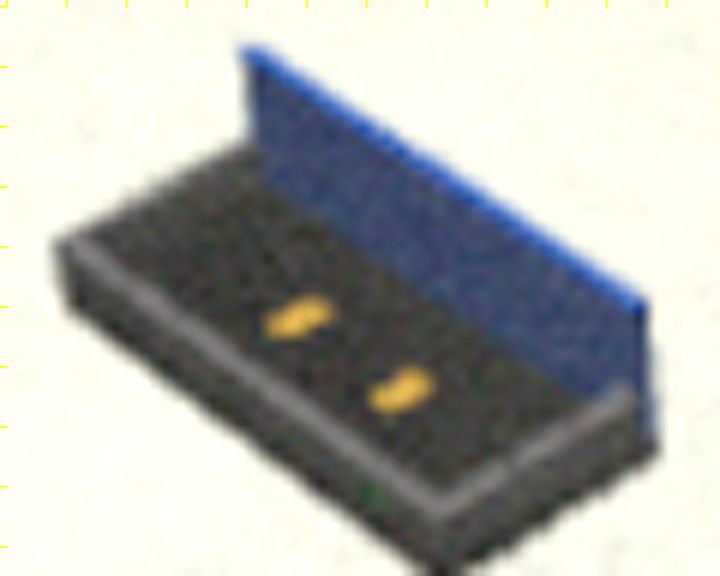

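Run:
```python
from h import *
S=load("pics/scene0.npz");T=load("pics/top0.npz")
pt=lambda x,y:((x+.5)/12-.5+238,(y+.5)/12-.5+118)
ps=lambda x,y:((x+.5)/12-.5+172,(y+.5)/12-.5+198)
P={ "br+y":(pt(84,369),ps(645,302),.048),"br-y":(pt(687,279),ps(248,47),.048),
"lip+y":(pt(62,150),ps(440,515),.022),"lip-y":(pt(643,66),ps(57,242),.022),
"pad+y":(pt(291,256),ps(401,390),.008),"pad-y":(pt(447,235),ps(298,318),.008)}
for k,(a,b,z) in P.items():
    p,e=tri(T,a,S,b);print(k,"tri",np.round(p*1e3,1),"err",round(e*1e3,1),"topz",np.round(onz(T,a,z)[:2]*1e3,1),"scz",np.round(onz(S,b,z)[:2]*1e3,1))
# blue top strip in top view by mask, line fit
f=T;h=hsv(f);m=(h[...,0]>100)&(h[...,0]<125)&(h[...,1]>150)&(h[...,2]>100); m[:, :238]=0;m[:,302:]=0;m[:118]=0;m[160:]=0
v,u=np.nonzero(m);print(len(u),h[130:152,270,2].tolist(),h[130:152,270,0].tolist())
W=np.array([onz(T,p,.048)[:2] for p in zip(u,v)])*1e3
l=cv2.fitLine(W.astype(np.float32),cv2.DIST_L2,0,.01,.01).ravel();print("strip dir",l,np.degrees(np.arctan2(-l[0]*np.sign(l[1]),abs(l[1]))), W.mean(0), W[:,1].min(),W[:,1].max())
# gold
for n,f in(("T",T),("S",S)):
    h=hsv(f);m=(h[...,0]>12)&(h[...,0]<32)&(h[...,1]>110)&(h[...,2]>60)
    k,lb,st,c=cv2.connectedComponentsWithStats(m.astype(np.uint8))
    for i in range(1,k):
        x,y=c[i]
        if (n=="T" and 240<x<300 and 120<y<150) or(n=="S" and 180<x<230 and 200<y<245): print(n,st[i,4],c[i],np.round(onz(f,c[i],.008)[:2]*1e3,1))
# depth check of dock
X,u,v=cloud(T,np.pad(np.ones((14,30),bool),((130,384-144),(255,512-285))));print("floor z",np.percentile(X[:,2],[5,25,50]))
```

```text
br+y tri [579.4  45.4  48.5] err 1.5 topz [578.9  45.8] scz [579.6  44.3]
br-y tri [ 599.3 -102.4   48. ] err 3.0 topz [ 598.  -101.5] scz [ 600.2 -103.8]
lip+y tri [642.1  52.2  22.3] err 1.1 topz [641.8  52.6] scz [642.4  51.5]
lip-y tri [661.4 -94.8  20.6] err 2.3 topz [660.  -94.1] scz [662.9 -94.2]
pad+y tri [617.6  -5.3   9. ] err 2.7 topz [616.8  -4.5] scz [618.   -7.5]
pad-y tri [622.6 -45.1   8.5] err 3.3 topz [621.3 -44.2] scz [623.4 -47. ]
70 [14, 18, 20, 17, 19, 19, 20, 17, 17, 20, 16, 19, 18, 42, 136, 129, 39, 44, 41, 74, 162, 161] [150, 135, 60, 70, 165, 135, 90, 120, 60, 135, 130, 165, 23, 111, 109, 109, 109, 110, 111, 30, 38, 40]
strip dir [ 1.2912746e-01 -9.9162799e-01  5.8892157e+02 -2.9618584e+01] 7.4191737 [588.92156722 -29.61858392] -99.195844265612 44.49328235182795
T 15 [274.8        137.06666667] [621.5 -44.2]
T 16 [261.875  138.9375] [616.6  -4.7]
S 13 [196.30769231 224.07692308] [623.6 -47. ]
S 12 [205.08333333 230.08333333] [617.8  -7.1]
floor z [0.00547975 0.00719519 0.00848076]
```

Run:
```python
from h import *
S=load("pics/scene0.npz");T=load("pics/top0.npz")
yaw=np.radians(-4.95);ex=np.array([np.cos(yaw),np.sin(yaw),0]);ey=np.array([-np.sin(yaw),np.cos(yaw),0])
c=np.array([.457,.1523,0])
# front face points in scene: in local coords, mask by region
X,u,v=cloud(S,np.ones((384,512),bool)); L=np.stack([(X-c)@ex,(X-c)@ey,X[:,2]],1)
k=(abs(L[:,0]-.02)<.012)&(abs(L[:,1])<.052)&(L[:,2]>.05)&(L[:,2]<.170)
A=np.c_[L[k][:,1:],np.ones(k.sum())]
for _ in range(4):
    s=np.linalg.lstsq(A,L[k][:,0],rcond=None)[0];r=L[k][:,0]-A@s
    idx=np.nonzero(k)[0][abs(r)<.004];k=np.zeros_like(k);k[idx]=1;A=np.c_[L[k][:,1:],np.ones(k.sum())]
print("front: n",k.sum(),"yaw err deg",np.degrees(np.arctan(s[0])),"lean fwd deg",np.degrees(np.arctan(s[1])),"x at z=.11",s[1]*.11+s[2],"resid",r.std())
for n,f,z0 in(("T",T,.18),("S",S,.18)):
    X,u,v=cloud(f,np.ones((384,512),bool)); L=np.stack([(X-c)@ex,(X-c)@ey,X[:,2]],1)
    k=(abs(L[:,0])<.014)&(abs(L[:,1])<.052)&(abs(L[:,2]-.18)<.006)
    A=np.c_[L[k][:,:2],np.ones(k.sum())];s=np.linalg.lstsq(A,L[k][:,2],rcond=None)[0]
    print(n,"top slope x deg",-np.degrees(s[0]),"y",np.degrees(s[1]),"z",s[2],k.sum())
# obstacle heights
for nm,(x0,x1,y0,y1) in {"hotplate+beaker":(.2,.6,.33,.7),"pink":(.18,.38,.15,.33),"bottle":(.5,.7,.2,.4)}.items():
    X,u,v=cloud(S,np.ones((384,512),bool));k=(X[:,0]>x0)&(X[:,0]<x1)&(X[:,1]>y0)&(X[:,1]<y1)&(X[:,2]<.3)
    print(nm,np.percentile(X[k][:,2],[50,90,98,99.5]).round(3))
```

```text
front: n 862 yaw err deg 0.39951140938547297 lean fwd deg 0.15159702525122795 x at z=.11 0.02126433187176319 resid 0.0010109418410347419
T top slope x deg 0.4140033072958691 y 0.1558448812249301 z 0.18027996048530515 451
S top slope x deg 0.8571089386668074 y 0.033028862529939945 z 0.1793244713727329 237
hotplate+beaker [0.012 0.14  0.198 0.281]
pink [0.001 0.138 0.14  0.141]
bottle [0.    0.097 0.147 0.15 ]
```

Call:
servo_tool(
  motion=[
    [[0, 0, -0.04], [0, 0, 0]],
    [[0, 0, -0.04], [0, 0, 0]],
    [[-0.02, -0.01, -0.03], [0, 0, 0]],
    [[-0.033, -0.019, 0], [0, 0, 0]],
    [[-0.033, -0.019, 0], [0, 0, 0]],
    [[-0.033, -0.019, 0], [0, 0, 0]],
    [[-0.033, -0.019, 0], [0, 0, 0]],
    [[-0.033, -0.019, 0], [0, 0, 0]],
    [[-0.033, -0.019, 0], [0, 0, 0]],
    [[-0.033, -0.019, 0], [0, 0, 0]],
  ],
  hand=0.0854,
)

```text
clock: 0.93
ee_pos: [0.373, 0.2634, 0.3412]
eef_rot: [[-0.932, 0.362, -0.0], [0.362, 0.932, -0.0], [0.0, -0.0, -1.0]]
wrist_force: [1.4, 0.1, -0.1]
opening: 0.0856
```

Call:
servo_tool(
  motion=[
    [[-0.0296, -0.0183, 0], [0, 0, 0]],
    [[-0.0296, -0.0183, 0], [0, 0, 0]],
    [[-0.0296, -0.0183, 0], [0, 0, 0]],
    [[-0.0296, -0.0183, 0], [0, 0, 0]],
    [[0, 0, 0], [0, 0, 7]],
    [[0, 0, 0], [0, 0, 7]],
    [[0, 0, 0], [0, 0, 7]],
    [[0, 0, 0], [0, 0, 7]],
    [[0, 0, 0], [0, 0, 7]],
    [[0, 0, 0], [0, 0, 7]],
  ],
)

```text
clock: 1.77
ee_pos: [0.456, 0.1539, 0.341]
eef_rot: [[-0.445, 0.896, -0.001], [0.896, 0.445, -0.0], [0.0, -0.001, -1.0]]
wrist_force: [-0.6, 0.7, -0.4]
opening: 0.0852
```

Call:
servo_tool(
  motion=[
    [[0, 0, 0.01], [0, 0, 6.4]],
    [[0, 0, 0.02], [0, 0, 6.4]],
    [[0, 0, 0.02], [0, 0, 6.4]],
    [[0, 0, 0.02], [0, 0, 6.4]],
    [[0, 0, 0.01], [0, 0, 6.3]],
    [[0, 0, 0], [0, 0, 0]],
  ],
)

```text
clock: 2.27
ee_pos: [0.4547, 0.1537, 0.2589]
eef_rot: [[0.095, 0.995, -0.004], [0.996, -0.095, -0.001], [-0.001, -0.004, -1.0]]
wrist_force: [0.1, -0.8, 0.0]
opening: 0.0855
```

Run:
```python
from station import *
from h import *
s=sense(); p=s["ee_pos"];R=s["eef_rot"];print(np.round(p,4),np.round(R,4).tolist(),"tool y ang",np.degrees(np.arctan2(R[1,1],R[0,1])))
print("to target in tool axes",np.round(np.array(R).T@(np.array([.457,.1523,.136])-p),4),s["wrist_force"])
f=grab_frame("scene");cv2.imwrite("pics/s1.png",f["img"]);f=grab_frame("top");cv2.imwrite("pics/t1.png",f["img"])
```

```text
[0.4547 0.1537 0.2589] [[0.0947, 0.9955, -0.0043], [0.9955, -0.0947, -0.0007], [-0.0011, -0.0042, -1.0]] tool y ang -5.433264129047386
to target in tool axes [-0.001   0.003   0.1229] [ 0.1304591  -0.84810906  0.04468764]
```

View pics/s1.png

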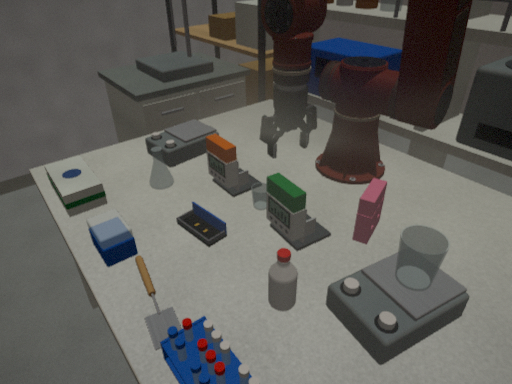

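Call:
servo_tool(
  motion=[
    [[-0.001, 0.003, 0.01], [0, 0, -0.3]],
    [[0, 0, 0.025], [0, 0, 0]],
    [[0, 0, 0.02], [0, 0, 0]],
    [[0, 0, 0.015], [0, 0, 0]],
    [[0, 0, 0.015], [0, 0, 0]],
    [[0, 0, 0], [0, 0, 0]],
  ],
)

```text
clock: 2.87
ee_pos: [0.458, 0.1524, 0.1741]
eef_rot: [[0.082, 0.997, -0.003], [0.997, -0.082, -0.001], [-0.001, -0.003, -1.0]]
wrist_force: [-1.2, -0.5, -0.3]
opening: 0.0852
```

Run:
```python
from station import *
from h import *
s=sense(); p=s["ee_pos"];R=s["eef_rot"];print(np.round(p,4),"tool y ang",np.degrees(np.arctan2(R[1,1],R[0,1])))
print("to target in tool axes",np.round(np.array(R).T@(np.array([.457,.1523,.136])-p),4),s["wrist_force"])
out=[]
for n,c in(("scene",(230,330,100,240)),("top",(150,250,130,230))):
    f=grab_frame(n);a=f["img"][c[2]:c[3],c[0]:c[1]];out.append(cv2.resize(a,(400,560 if n=="scene" else 400),interpolation=cv2.INTER_CUBIC))
o=np.zeros((560,800,3),np.uint8);o[:,:400]=out[0];o[:400,400:]=out[1];cv2.imwrite("pics/c2.png",o)
```

```text
[0.458  0.1524 0.1741] tool y ang -4.704605088024162
to target in tool axes [-0.0001 -0.0009  0.0381] [-1.213076   -0.54172144 -0.27164078]
```

View pics/c2.png

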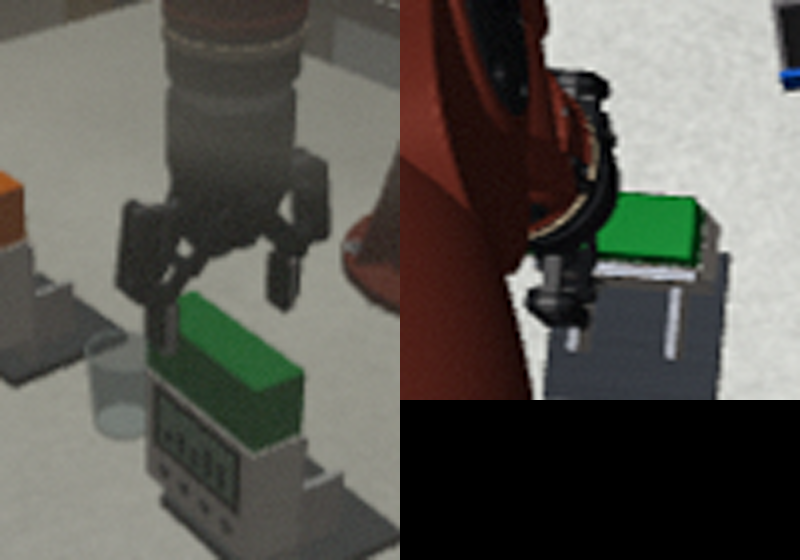

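Call:
servo_tool(
  motion=[
    [[0, -0.0008, 0.012], [0, 0, 0.3]],
    [[0, 0, 0.012], [0, 0, 0]],
    [[0, 0, 0.01], [0, 0, 0]],
    [[0, 0, 0.004], [0, 0, 0]],
    [[0, 0, 0], [0, 0, 0]],
  ],
)

```text
clock: 3.38
ee_pos: [0.4585, 0.1528, 0.1386]
eef_rot: [[0.089, 0.996, 0.0], [0.996, -0.089, 0.0], [0.0, 0.0, -1.0]]
wrist_force: [-0.7, -0.2, 0.4]
opening: 0.0855
```

Call:
servo_tool(
  motion=[
    [[0, 0, 0], [0, 0, 0]],
    [[0, 0, 0], [0, 0, 0]],
    [[0, 0, 0], [0, 0, 0]],
    [[0, 0, 0], [0, 0, 0]],
    [[0, 0, 0], [0, 0, 0]],
  ],
  hand=0.046,
  newtons=30,
)

```text
clock: 3.8
ee_pos: [0.4585, 0.1528, 0.1387]
eef_rot: [[0.09, 0.996, 0.001], [0.996, -0.09, 0.0], [0.0, 0.001, -1.0]]
wrist_force: [0.2, 0.5, -0.4]
opening: 0.0459
```

Call:
servo_tool(
  motion=[
    [[0, -0.0012, 0], [0, 0, 0]],
    [[0, 0, 0], [0, 0, 0]],
  ],
)

```text
clock: 3.97
ee_pos: [0.4569, 0.1529, 0.1384]
eef_rot: [[0.09, 0.996, -0.0], [0.996, -0.09, 0.0], [-0.0, -0.0, -1.0]]
wrist_force: [-0.6, 0.3, -0.7]
opening: 0.0461
```

Call:
servo_tool(
  motion=[
    [[0, 0, 0], [0, 0, 0]],
    [[0, 0, 0], [0, 0, 0]],
    [[0, 0, 0], [0, 0, 0]],
    [[0, 0, 0], [0, 0, 0]],
    [[0, 0, 0], [0, 0, 0]],
  ],
  hand=0.03,
  newtons=50,
)

```text
clock: 4.38
ee_pos: [0.4574, 0.1529, 0.1385]
eef_rot: [[0.09, 0.996, 0.001], [0.996, -0.09, 0.0], [0.0, 0.001, -1.0]]
wrist_force: [-0.1, -1.1, 5.3]
opening: 0.0397
```

Run:
```python
from station import *
from h import *
s=sense();print({k:np.round(s[k],4).tolist() for k in("ee_pos","eef_rot","wrist_force","torque","opening")})
out=[]
for n,c in(("scene",(230,330,120,250)),("top",(150,250,130,230))):
    f=grab_frame(n);np.savez(f"pics/{n}3.npz",**f);a=f["img"][c[2]:c[3],c[0]:c[1]];out.append(cv2.resize(a,(400,520 if n=="scene" else 400),interpolation=cv2.INTER_CUBIC))
o=np.zeros((520,800,3),np.uint8);o[:,:400]=out[0];o[:400,400:]=out[1];cv2.imwrite("pics/c3.png",o)
```

```text
{'ee_pos': [0.4574, 0.1529, 0.1385], 'eef_rot': [[0.0898, 0.996, 0.0006], [0.996, -0.0898, 0.0], [0.0001, 0.0006, -1.0]], 'wrist_force': [-0.0802, -1.1272, 5.3281], 'torque': [-0.0681, 0.0888, -0.086], 'opening': 0.0397}
```

View pics/c3.png

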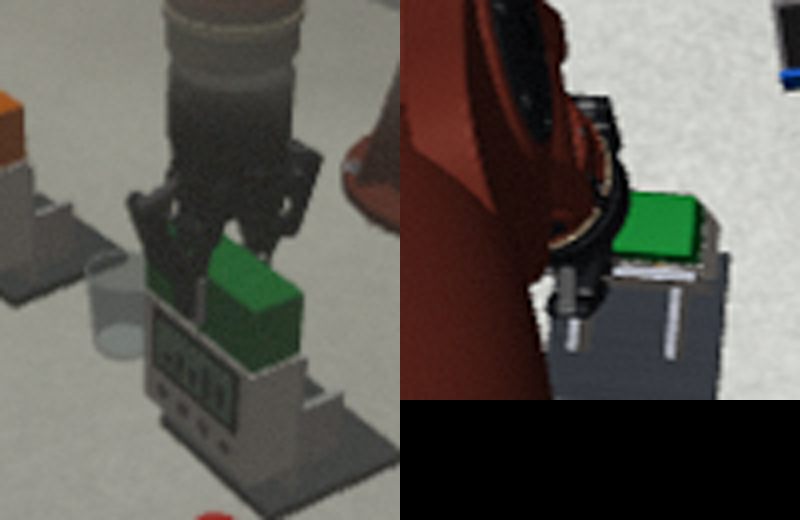

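Call:
servo_tool(
  motion=[
    [[0, 0, -0.003], [0, 0, 0]],
    [[0, 0, -0.003], [0, 0, 0]],
    [[0, 0, -0.003], [0, 0, 0]],
    [[0, 0, 0], [0, 0, 0]],
  ],
)

```text
clock: 4.82
ee_pos: [0.4571, 0.1529, 0.1476]
eef_rot: [[0.09, 0.996, -0.0], [0.996, -0.09, 0.0], [0.0, -0.0, -1.0]]
wrist_force: [0.1, -0.2, -3.8]
opening: 0.0395
```

Call:
servo_tool(
  motion=[
    [[0, 0, -0.003], [0, 0, 0]],
    [[0, 0, -0.004], [0, 0, 0]],
    [[0, 0, -0.004], [0, 0, 0]],
    [[0, 0, -0.002], [0, 0, 0]],
    [[0, 0, 0], [0, 0, 0]],
    [[0, 0, 0], [0, 0, 0]],
  ],
)

```text
clock: 5.32
ee_pos: [0.4572, 0.1529, 0.1605]
eef_rot: [[0.09, 0.996, 0.0], [0.996, -0.09, 0.0], [0.0, 0.0, -1.0]]
wrist_force: [0.3, 0.8, -4.2]
opening: 0.0394
```

```bash
cat > look.py <<'E'
from station import *
from h import *
import sys
tag=sys.argv[1]
s=sense();print({k:np.round(s[k],4).tolist() for k in("clock","ee_pos","eef_rot","wrist_force","torque","opening")})
S=grab_frame("scene");T=grab_frame("top");np.savez(f"pics/scene{tag}.npz",**S);np.savez(f"pics/top{tag}.npz",**T)
cv2.imwrite(f"pics/s{tag}.png",S["img"]);cv2.imwrite(f"pics/t{tag}.png",T["img"])
for n,f in(("S",S),("T",T)):
    h=hsv(f);m=(h[...,0]>45)&(h[...,0]<80)&(h[...,1]>(90 if n=="S" else 120))&(h[...,2]>79)
    k,l,st,_=cv2.connectedComponentsWithStats(m.astype(np.uint8));i=1+np.argmax(st[1:,4])
    X,_,_=cloud(f,l==i);print(n,"green top z med",np.median(X[:,2]).round(4),"xy",np.median(X[:,:2],axis=0).round(4),st[i,4])
E
python3 look.py 4
python3 - <<'E'
from h import *
import cv2
f=load("pics/scene4.npz")["img"];cv2.imwrite("pics/c4.png",cv2.resize(f[110:250,230:340],None,fx=4,fy=4,interpolation=cv2.INTER_CUBIC))
E
```

```text
{'clock': 5.3167, 'ee_pos': [0.4572, 0.1529, 0.1605], 'eef_rot': [[0.0897, 0.996, 0.0003], [0.996, -0.0897, 0.0], [0.0, 0.0003, -1.0]], 'wrist_force': [0.2945, 0.756, -4.2305], 'torque': [-0.0464, -0.0403, 0.0241], 'opening': 0.0394}
S green top z med 0.201 xy [0.4599 0.177 ] 214
T green top z med 0.2018 xy [0.4514 0.1143] 281
```

View pics/c4.png

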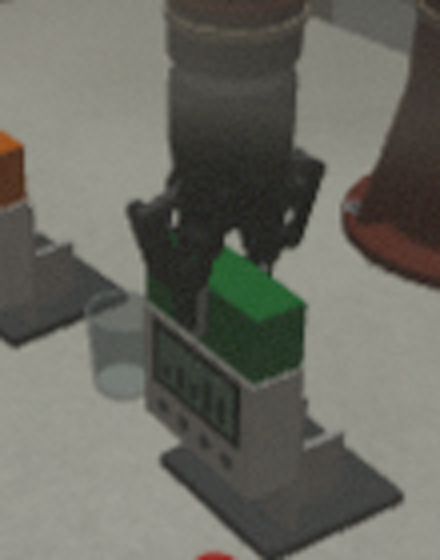

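Call:
servo_tool(
  motion=[
    [[0, 0.003, 0], [0, 0, 0]],
    [[0, 0.003, 0], [0, 0, 0]],
    [[0, 0.003, 0], [0, 0, 0]],
    [[0, 0, 0], [0, 0, 0]],
  ],
)

```text
clock: 5.75
ee_pos: [0.4668, 0.152, 0.1602]
eef_rot: [[0.09, 0.996, 0.0], [0.996, -0.09, -0.0], [-0.0, 0.0, -1.0]]
wrist_force: [0.9, -0.5, -3.1]
opening: 0.04
```

No resistance (about 1 N), so I continue forward.

Call:
servo_tool(
  motion=[
    [[0, 0.003, 0], [0, 0, 0]],
    [[0, 0.004, 0], [0, 0, 0]],
    [[0, 0.006, 0], [0, 0, 0]],
    [[0, 0.008, 0], [0, 0, 0]],
    [[0, 0.008, 0], [0, 0, 0]],
    [[0, 0, 0], [0, 0, 0]],
  ],
)

```text
clock: 6.25
ee_pos: [0.4971, 0.1493, 0.1604]
eef_rot: [[0.09, 0.996, 0.002], [0.996, -0.09, 0.0], [0.0, 0.002, -1.0]]
wrist_force: [-0.0, 0.0, -3.7]
opening: 0.039
```

```bash
python3 look.py 5
```

```text
{'clock': 6.25, 'ee_pos': [0.4971, 0.1493, 0.1604], 'eef_rot': [[0.0902, 0.9959, 0.0016], [0.9959, -0.0902, 0.0], [0.0002, 0.0016, -1.0]], 'wrist_force': [-0.0416, 0.0113, -3.6908], 'torque': [-0.0392, 0.0378, 0.0065], 'opening': 0.039}
S green top z med 0.201 xy [0.4994 0.1724] 230
T green top z med 0.2017 xy [0.489  0.1117] 286
```

View pics/s5.png

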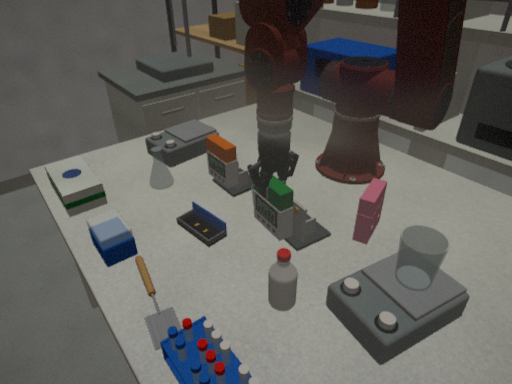

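View pics/t5.png

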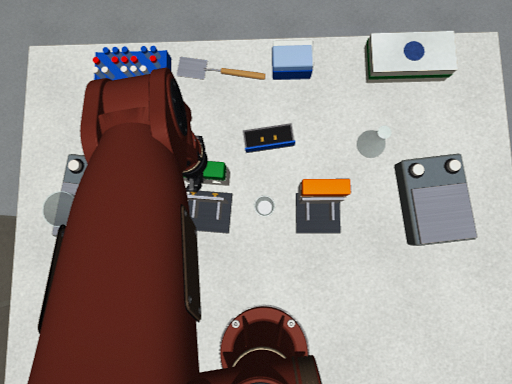

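Call:
servo_tool(
  motion=[
    [[0, 0, -0.015], [0, 0, 0]],
    [[0, 0, -0.025], [0, 0, 0]],
    [[-0.01, 0.009, -0.01], [0, 0, 0]],
    [[-0.02, 0.017, 0], [0, 0, 0]],
    [[-0.025, 0.02, 0], [0, 0, 0]],
    [[-0.025, 0.021, 0], [0, 0, 0]],
    [[-0.025, 0.021, 0], [0, 0, 0]],
    [[-0.025, 0.021, 0], [0, 0, 0]],
    [[-0.02, 0.017, 0], [0, 0, 0]],
    [[-0.0126, 0.0116, 0], [0, 0, 0]],
  ],
)

```text
clock: 7.18
ee_pos: [0.6183, -0.0273, 0.2099]
eef_rot: [[0.091, 0.996, -0.0], [0.996, -0.091, -0.001], [-0.001, -0.0, -1.0]]
wrist_force: [0.0, 0.6, -3.2]
opening: 0.0397
```

Call:
servo_tool(
  motion=[
    [[0, 0, 0], [0, 0, -2]],
    [[0, 0, 0], [0, 0, -4]],
    [[0, 0, 0], [0, 0, -4]],
    [[0, 0, 0], [0, 0, -2.6]],
    [[0, 0, 0], [0, 0, 0]],
    [[0, 0, 0], [0, 0, 0]],
  ],
)

```text
clock: 7.68
ee_pos: [0.6171, -0.0247, 0.2101]
eef_rot: [[-0.128, 0.992, -0.001], [0.992, 0.128, 0.0], [0.0, -0.001, -1.0]]
wrist_force: [0.7, 0.1, -4.0]
opening: 0.0396
```

```bash
python3 look.py 6
python3 - <<'E'
from h import *
import cv2
f=load("pics/scene6.npz")["img"];cv2.imwrite("pics/c6.png",cv2.resize(f[100:260,150:280],None,fx=3.7,fy=3.7,interpolation=cv2.INTER_CUBIC))
from station import sense
s=sense();R=np.array(s["eef_rot"]);print("yaw",np.degrees(np.arctan2(R[1,1],R[0,1])),"to go",R.T@(np.array([.6195,-.025,.1045])-s["ee_pos"]))
E
```

```text
{'clock': 7.6833, 'ee_pos': [0.6171, -0.0247, 0.2101], 'eef_rot': [[-0.1283, 0.9917, -0.0006], [0.9917, 0.1283, 0.0001], [0.0002, -0.0005, -1.0]], 'wrist_force': [0.7397, 0.0974, -3.9859], 'torque': [-0.0122, -0.0169, 0.0246], 'opening': 0.0396}
S green top z med 0.251 xy [ 0.6144 -0.0026] 187
T green top z med 0.0507 xy [ 0.7883 -0.4678] 6
yaw 7.373021808708529 to go [-0.00058843  0.00225418  0.10577293]
```

View pics/c6.png

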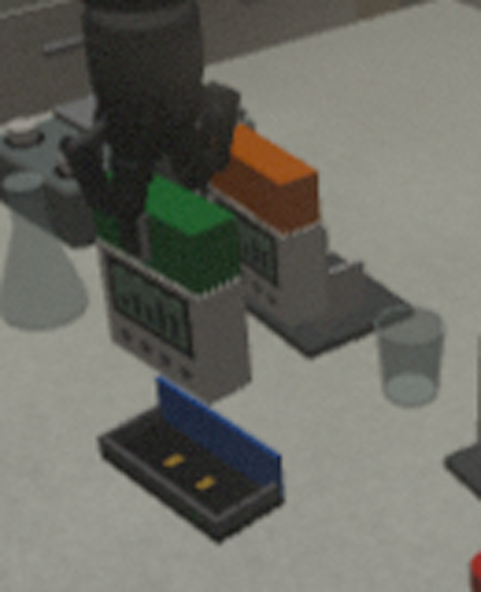

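View pics/t6.png

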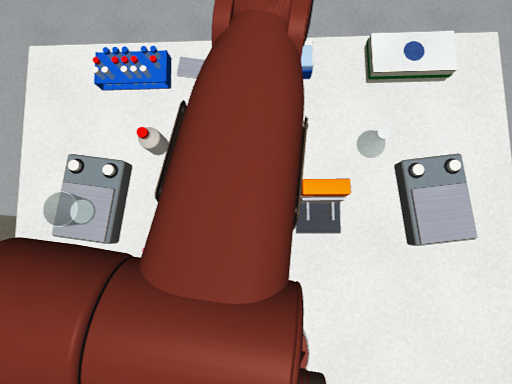

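Run:
```python
from h import *
S=load("pics/scene6.npz")
yaw=np.radians(7.4);ex=np.array([np.cos(yaw),np.sin(yaw),0]);ey=np.array([-np.sin(yaw),np.cos(yaw),0])
c=np.array([.6171,-.0247,0])
X,u,v=cloud(S,np.ones((384,512),bool)); L=np.stack([(X-c)@ex,(X-c)@ey,X[:,2]],1)
k=(abs(L[:,0]-.02)<.012)&(abs(L[:,1])<.056)&(L[:,2]>.12)&(L[:,2]<.20)
for _ in range(4):
    A=np.c_[L[k][:,1:],np.ones(k.sum())];s=np.linalg.lstsq(A,L[k][:,0],rcond=None)[0];r=L[k][:,0]-A@s
    idx=np.nonzero(k)[0][abs(r)<.004];k=np.zeros_like(k);k[idx]=1
print("n",k.sum(),"yawerr",np.degrees(s[0]),"lean",np.degrees(s[1]),"x at .15",s[1]*.15+s[2])
# extents
k=(abs(L[:,0]-.02)<.006)&(abs(L[:,1])<.08)&(L[:,2]>.09)&(L[:,2]<.24);print("y ext",np.percentile(L[k][:,1],[0.5,99.5]),"z ext",np.percentile(L[k][:,2],[.5,99.5]))
k=(abs(L[:,1]-.06)<.006)&(abs(L[:,0])<.03)&(L[:,2]>.12)&(L[:,2]<.24);print("x ext side",np.percentile(L[k][:,0],[1,99]),"y",np.median(L[k][:,1]))
for n,p in {"front+y":(.02,.06),"back+y":(-.02,.06),"front-y":(.02,-.06)}.items(): print(n,proj(S,c+ex*p[0]+ey*p[1]+[0,0,.111]))
a=cv2.resize(S["img"][185:220,170:225],None,fx=14,fy=14,interpolation=cv2.INTER_CUBIC);a=cv2.convertScaleAbs(a,alpha=1.6)
for p in((.02,.06),(-.02,.06),(.02,-.06)):
    q=proj(S,c+ex*p[0]+ey*p[1]+[0,0,.111]);cv2.drawMarker(a,(int((q[0]-170+.5)*14),int((q[1]-185+.5)*14)),(0,0,255),0,14,1)
cv2.imwrite("pics/c7.png",a)
```

```text
n 594 yawerr 0.05589926364790879 lean 0.9107143760075955 x at .15 0.021836196592740505
y ext [-0.06151401  0.0589616 ] z ext [0.11085544 0.23940608]
x ext side [-0.01844234  0.02306   ] y 0.057196733997345844
front+y [206.96677517 209.86039921]
back+y [218.49902673 203.53002549]
front-y [180.18801225 192.38101193]
```

View pics/c7.png

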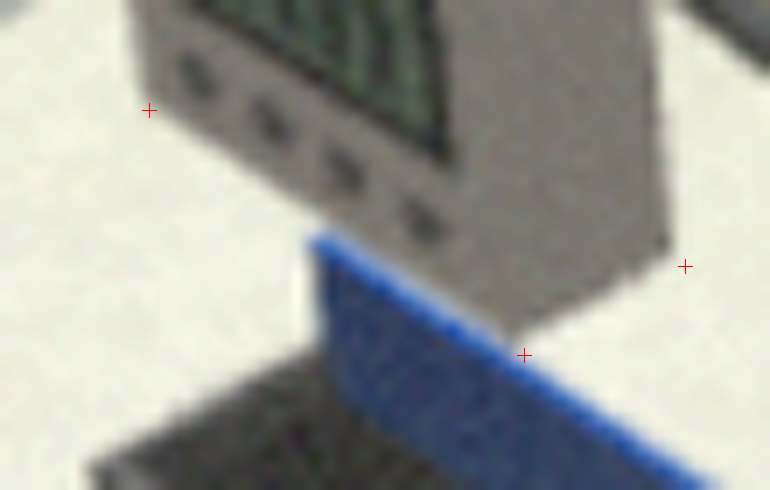

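Call:
servo_tool(
  motion=[
    [[0, 0.0018, 0], [0, 0, 0]],
    [[0, 0, 0.012], [0, 0, 0]],
    [[0, 0, 0.02], [0, 0, 0]],
    [[0, 0, 0.015], [0, 0, 0]],
    [[0, 0, 0.008], [0, 0, 0]],
    [[0, 0, 0], [0, 0, 0]],
    [[0, 0, 0], [0, 0, 0]],
  ],
)

```text
clock: 8.37
ee_pos: [0.6192, -0.0245, 0.1555]
eef_rot: [[-0.13, 0.992, -0.0], [0.992, 0.13, 0.0], [0.0, -0.0, -1.0]]
wrist_force: [0.6, 0.0, -2.7]
opening: 0.0396
```

```bash
python3 look.py 8
python3 - <<'E'
from h import *
import cv2
f=load("pics/scene8.npz")["img"];cv2.imwrite("pics/c8.png",cv2.convertScaleAbs(cv2.resize(f[165:248,165:240],None,fx=7,fy=7,interpolation=cv2.INTER_CUBIC),alpha=1.5))
E
```

```text
{'clock': 8.3667, 'ee_pos': [0.6192, -0.0245, 0.1555], 'eef_rot': [[-0.1295, 0.9916, -0.0003], [0.9916, 0.1295, 0.0], [0.0001, -0.0003, -1.0]], 'wrist_force': [0.6069, 0.0254, -2.7098], 'torque': [-0.03, 0.006, 0.0116], 'opening': 0.0396}
S green top z med 0.1961 xy [ 0.6166 -0.0018] 192
T green top z med 0.0502 xy [ 0.7885 -0.4688] 6
```

View pics/c8.png

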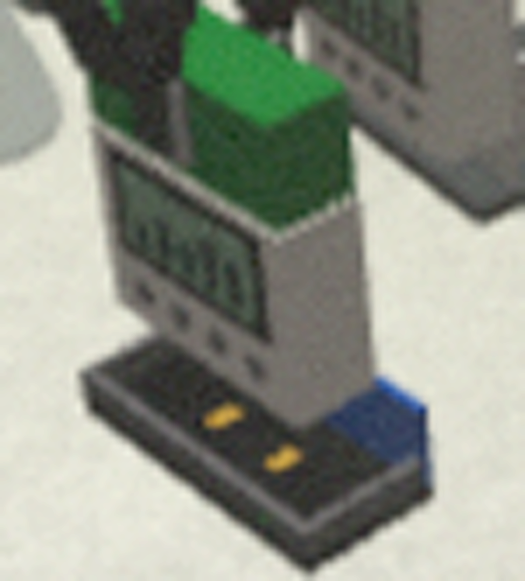

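Call:
servo_tool(
  motion=[
    [[0, 0, 0.01], [0, 0, 0]],
    [[0, 0, 0.012], [0, 0, 0]],
    [[0, 0, 0.01], [0, 0, 0]],
    [[0, 0, 0.006], [0, 0, 0]],
    [[0, 0, 0.003], [0, 0, 0]],
    [[0, 0, 0], [0, 0, 0]],
  ],
)

```text
clock: 8.97
ee_pos: [0.6188, -0.0245, 0.1135]
eef_rot: [[-0.13, 0.992, -0.001], [0.992, 0.13, 0.0], [0.0, -0.001, -1.0]]
wrist_force: [-0.3, -0.3, -3.8]
opening: 0.0394
```

```bash
python3 look.py 9
python3 - <<'E'
from h import *
import cv2
f=load("pics/scene9.npz")["img"];cv2.imwrite("pics/c9.png",cv2.convertScaleAbs(cv2.resize(f[165:248,165:240],None,fx=7,fy=7,interpolation=cv2.INTER_CUBIC),alpha=1.5))
E
```

```text
{'clock': 8.9667, 'ee_pos': [0.6188, -0.0245, 0.1135], 'eef_rot': [[-0.1297, 0.9916, -0.0012], [0.9916, 0.1297, 0.0002], [0.0004, -0.0011, -1.0]], 'wrist_force': [-0.3192, -0.2633, -3.792], 'torque': [0.0492, -0.033, -0.0033], 'opening': 0.0394}
S green top z med 0.1542 xy [ 0.6159 -0.0014] 193
T green top z med 0.0499 xy [ 0.7885 -0.4684] 6
```

View pics/c9.png

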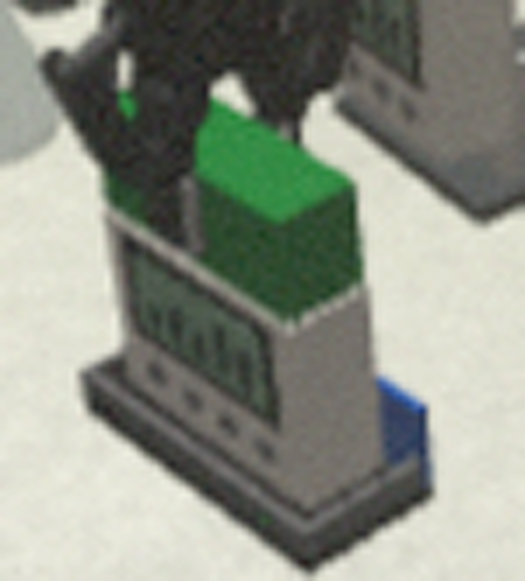

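Call:
servo_tool(
  motion=[
    [[0, 0, 0.002], [0, 0, 0]],
    [[0, 0, 0.001], [0, 0, 0]],
    [[0, 0, 0.001], [0, 0, 0]],
    [[0, 0, 0.001], [0, 0, 0]],
    [[0, 0, 0], [0, 0, 0]],
  ],
)

```text
clock: 9.48
ee_pos: [0.6191, -0.0246, 0.1092]
eef_rot: [[-0.13, 0.992, -0.0], [0.992, 0.13, 0.0], [0.0, -0.0, -1.0]]
wrist_force: [-0.4, 0.0, -3.9]
opening: 0.0393
```

Call:
servo_tool(
  motion=[
    [[0, 0, 0.001], [0, 0, 0]],
    [[0, 0, 0], [0, 0, 0]],
  ],
)

```text
clock: 9.65
ee_pos: [0.6191, -0.0246, 0.1082]
eef_rot: [[-0.13, 0.992, -0.0], [0.992, 0.13, 0.0], [0.0, -0.0, -1.0]]
wrist_force: [-0.0, 0.2, -3.0]
opening: 0.0396
```

Call:
servo_tool(
  motion=[
    [[0, 0, 0.001], [0, 0, 0]],
    [[0, 0, 0], [0, 0, 0]],
  ],
)

```text
clock: 9.82
ee_pos: [0.6193, -0.0246, 0.1073]
eef_rot: [[-0.13, 0.992, 0.0], [0.992, 0.13, -0.0], [-0.0, 0.0, -1.0]]
wrist_force: [1.1, -0.3, -3.5]
opening: 0.0394
```

Call:
servo_tool(
  motion=[
    [[0, 0, 0.0007], [0, 0, 0]],
    [[0, 0, 0], [0, 0, 0]],
  ],
)

```text
clock: 9.98
ee_pos: [0.6193, -0.0246, 0.1073]
eef_rot: [[-0.13, 0.992, 0.0], [0.992, 0.13, -0.0], [-0.0, 0.0, -1.0]]
wrist_force: [-2.0, 0.9, 4.1]
opening: 0.0399
```

Call:
servo_tool(
  motion=[
    [[0, 0, 0], [0, 0, 0]],
    [[0, 0, 0], [0, 0, 0]],
    [[0, 0, 0], [0, 0, 0]],
    [[0, 0, 0], [0, 0, 0]],
    [[0, 0, 0], [0, 0, 0]],
  ],
  hand=0.07,
  newtons=20,
)

```text
clock: 10.4
ee_pos: [0.6193, -0.0246, 0.1066]
eef_rot: [[-0.13, 0.992, 0.0], [0.992, 0.13, -0.0], [-0.0, 0.0, -1.0]]
wrist_force: [0.2, -0.3, 0.1]
opening: 0.07
```

```bash
python3 look.py 10
python3 - <<'E'
from h import *
import cv2
f=load("pics/scene10.npz")["img"];cv2.imwrite("pics/c10.png",cv2.convertScaleAbs(cv2.resize(f[145:248,165:240],None,fx=5.5,fy=5.5,interpolation=cv2.INTER_CUBIC),alpha=1.5))
E
```

```text
{'clock': 10.4, 'ee_pos': [0.6193, -0.0246, 0.1066], 'eef_rot': [[-0.1297, 0.9916, 0.0001], [0.9916, 0.1297, -0.0], [-0.0, 0.0001, -1.0]], 'wrist_force': [0.2127, -0.2707, 0.1386], 'torque': [0.0186, 0.0139, 0.0088], 'opening': 0.07}
S green top z med 0.1478 xy [ 0.6171 -0.0076] 220
T green top z med 0.0509 xy [ 0.7881 -0.4676] 6
```

View pics/c10.png

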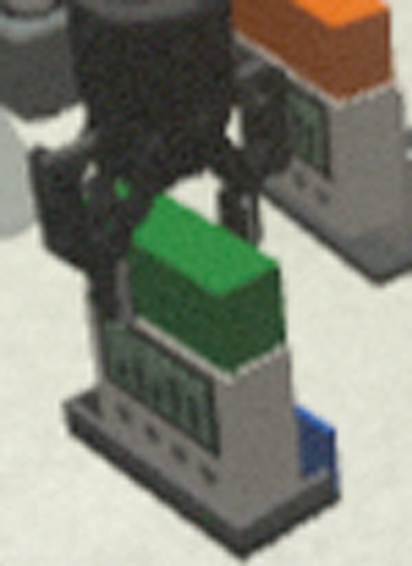

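Call:
servo_tool(
  motion=[
    [[0, 0, -0.005], [0, 0, 0]],
    [[0, 0, -0.01], [0, 0, 0]],
    [[0, 0, -0.02], [0, 0, 0]],
    [[0, 0, -0.03], [0, 0, 0]],
    [[0, 0, -0.03], [0, 0, 0]],
    [[0, 0, -0.03], [0, 0, 0]],
    [[0, 0, -0.03], [0, 0, 0]],
    [[0, 0, 0], [0, 0, 0]],
  ],
)

```text
clock: 11.17
ee_pos: [0.6217, -0.025, 0.269]
eef_rot: [[-0.13, 0.991, 0.01], [0.992, 0.13, -0.002], [-0.003, 0.009, -1.0]]
wrist_force: [1.0, 0.4, 0.8]
opening: 0.0701
```

Call:
servo_tool(
  motion=[
    [[-0.03, -0.02, 0], [0, 0, 0]],
    [[-0.035, -0.02, 0], [0, 0, 0]],
    [[-0.035, -0.02, 0], [0, 0, 0]],
    [[-0.035, -0.02, 0], [0, 0, 0]],
    [[-0.035, -0.02, 0], [0, 0, 0]],
    [[-0.035, -0.02, 0], [0, 0, 0]],
    [[-0.035, -0.02, 0], [0, 0, 0]],
    [[-0.035, -0.02, 0], [0, 0, 0]],
    [[0, 0, 0], [0, 0, 0]],
  ],
)

```text
clock: 11.92
ee_pos: [0.4936, -0.3242, 0.2622]
eef_rot: [[-0.124, 0.992, -0.0], [0.992, 0.124, -0.003], [-0.003, -0.0, -1.0]]
wrist_force: [-0.3, 0.4, -0.5]
opening: 0.0699
```

```bash
python3 look.py 11
python3 - <<'E'
from h import *
S=load("pics/scene11.npz");T=load("pics/top11.npz")
def quad(m,f=8):
    M=cv2.resize(m.astype(np.float32),None,fx=f,fy=f,interpolation=cv2.INTER_LINEAR)
    c=max(cv2.findContours((M>.5).astype(np.uint8),cv2.RETR_EXTERNAL,cv2.CHAIN_APPROX_NONE)[0],key=cv2.contourArea)
    return (cv2.approxPolyN(cv2.convexHull(c),4,ensure_convex=True)[0].astype(float)+.5)/f-.5
for n,f in(("S",S),("T",T)):
    h=hsv(f);m=(h[...,0]>45)&(h[...,0]<80)&(h[...,1]>(90 if n=="S" else 120))&(h[...,2]>79)
    k,l,st,_=cv2.connectedComponentsWithStats(m.astype(np.uint8),connectivity=4);i=1+np.argmax(st[1:,4])
    q=quad(l==i);w=np.array([onz(f,p,.148)[:2] for p in q])*1e3;print(n,np.round(w,1).tolist(),w.mean(0),st[i,4])
E
```

```text
{'clock': 11.9167, 'ee_pos': [0.4936, -0.3242, 0.2622], 'eef_rot': [[-0.1241, 0.9923, -0.0], [0.9923, 0.1241, -0.003], [-0.0029, -0.0004, -1.0]], 'wrist_force': [-0.2711, 0.4201, -0.5438], 'torque': [0.0326, -0.0232, 0.0068], 'opening': 0.0699}
S green top z med 0.1476 xy [ 0.6195 -0.0242] 302
T green top z med 0.1483 xy [ 0.6168 -0.0264] 621
S [[593.4, 31.2], [631.8, 34.7], [646.4, -82.9], [607.7, -86.1]] [619.81599716 -25.77540596] 302
T [[604.4, -87.4], [588.5, 32.4], [629.4, 36.0], [644.6, -82.2]] [616.73991883 -25.28885553] 621
```

View pics/s11.png

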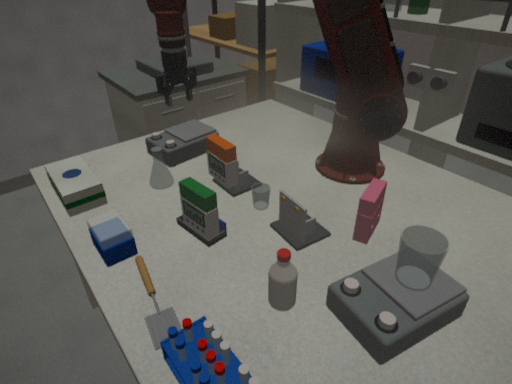

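View pics/t11.png

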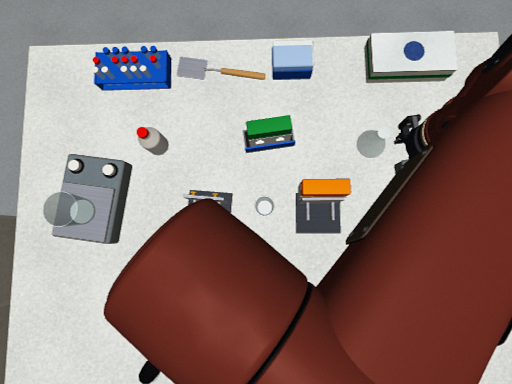

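Run:
```python
from h import *
from station import *
a=load("pics/scene0.npz")["img"];b=load("pics/scene11.npz")["img"]
d=cv2.absdiff(cv2.GaussianBlur(a,(3,3),0),cv2.GaussianBlur(b,(3,3),0)).max(2)
for n,(x0,x1,y0,y1) in dict(orange=(203,240,135,188),beaker=(250,268,182,210),flask=(146,176,146,190),bottle=(266,300,248,308),pink=(355,388,180,242)).items(): print(n,(d[y0:y1,x0:x1]>25).sum(),np.percentile(d[y0:y1,x0:x1],99))
s=sense();print(s["clock"],s["wrist_force"],np.abs(s["qd"]).max())
job_done()
```

```text
orange 13 5.0
beaker 27 52.90999999999991
flask 0 3.0
bottle 0 4.0
pink 0 3.0
12.0167 [-0.38620749  0.37232538 -0.68088126] 0.05180995199838664
the job is handed in; nothing more can be done
```

Run:
```python
from h import *
for n,bx in(("scene",dict(orange=(203,240,135,188),beaker=(250,268,182,210))),("top",dict(beaker=(252,278,194,218),orange=(297,355,175,200)))):
    a=load(f"pics/{n}0.npz")["img"];b=load(f"pics/{n}11.npz")["img"]
    d=cv2.absdiff(cv2.GaussianBlur(a,(3,3),0),cv2.GaussianBlur(b,(3,3),0)).max(2)
    for k,(x0,x1,y0,y1) in bx.items():
        v,u=np.nonzero(d[y0:y1,x0:x1]>25);print(n,k,len(u),(u.min()+x0,u.max()+x0,v.min()+y0,v.max()+y0) if len(u) else "")
```

```text
scene orange 13 (np.int64(203), np.int64(208), np.int64(184), np.int64(187))
scene beaker 27 (np.int64(266), np.int64(267), np.int64(182), np.int64(209))
top beaker 624 (np.int64(252), np.int64(277), np.int64(194), np.int64(217))
top orange 1445 (np.int64(297), np.int64(354), np.int64(175), np.int64(199))
```

The green-topped unit now stands upright in the charging dock with its back to the blue backrest, and I handed the job in at 12.0 s of the 40 s allowed.

**What I did:** I gripped the green part across its thickness at 50 N and raised the unit 22 mm. I then drew it about 40 mm forward off the studs with only about 1 N of resistance. After carrying it over the dock and turning it 12.6° to match, I lowered it in 1 mm steps. It touched down at a net upward force of about 4 N, and I let go and moved the arm clear.

**Final checks on the unit:**
- **Height:** its top is at 148 mm, exactly the dock floor plus 140 mm.
- **Position:** its centre is about (618, −25) mm against a dock centre of about (619.5, −25) mm. It sits inside the tray with roughly 8 mm to spare in x and 10 mm in y.
- **Camera disagreement:** the two cameras differed by about 3 mm in x throughout, so I used their average and relative positions.
- **Lean:** my readings were small but inconsistent, from 0.15° to 0.9°.

**Other objects:**
- **Flask, bottle and pink look-alike:** no change in the scene view.
- **Orange unit and beaker:** the only changed pixels in the scene view are where the green unit left or arrived at the edge of the area checked.
- **Top view:** the image difference was no use for the orange unit and beaker because nearly every pixel had changed, probably from a brightness shift. By eye, both sit at the same pixels as before.

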